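Stand a tool holder upright in its tapered tightening seat

TASK

The big spindle tool holder (dark nut) is parked leaning in the orange rest. Take it out and stand it upright, taper down, in the empty seat with the blue base, lowering it in rather than dropping it, until it is fully home with its flange down on the seat; let go of it and leave the small holder standing in its own seat and the other things as they are.

Things in the scene. Friction and masses are not known exactly. Their poses are not given: they have to be found in the camera images.
- holder_nut (a point): Big tool holder, loose, 0.35 kg, round, 87 mm long. Point: on its axis, middle of its dark nut (the grip). z = its axis, taper to nut; starts 35 (+-3) degrees off vertical, taper down in the rest. Along z from here: nut dia 30 mm, -17..+17; neck dia 24, -25..-17; flange dia 40, -34..-25; steel taper dia 26 at -34 to dia 15.5 at its end, -70.
- seat_mouth (a point): Empty seat: fixed upright aluminium block, dia 56 mm, on a blue 100 x 100 x 12 mm base. Point: centre of its tapered hole's mouth, in the flat top, 55 mm above the table; z up. Hole dia 28.4 mm at the mouth, narrowing at the holder's taper (7:24), 39 mm deep. Holder home: flange flat on the top face, 1.2 mm play round the taper, nut point 34 mm above this point.
- rest_mouth (a point): Fixed orange rest, base 120 x 90 mm. Point: centre of the mouth of its tapered hole (dia 29.2 mm, sleeve dia 54 mm), 62 mm above the table. The sleeve leans 35 degrees, mouth up and towards the rest's own -x (point's z is vertical, x level). Draw the holder out along its own axis: taper free after 40 mm. Flange and nut stand clear outside the mouth.
- small_holder_nut (a point): Smaller loose tool holder with a brass nut, upright in the small seat (aluminium block dia 48 mm, 45 mm high, on a grey 100 x 100 mm base). Bystander. Point: middle of its nut (dia 22 mm, 24 mm high), about 70 mm above the table; top at 82 mm.
- jar: Bystander: loose jar with a blue cap, dia 60 mm, 75 mm high, beyond the seats. Origin: centre of its underside.
- spray: Bystander: loose yellow can, dia 52 mm, 170 mm high, on the left. Origin: centre of its underside.
- collet_tray: Bystander: grey tray of collets, 64 x 130 x 36 mm, beyond the seats. Origin: centre of its underside.
- spanner: Bystander: open-ended spanner lying flat near the robot. Origin: middle of its underside; x along it.
- brush: Bystander: brush lying flat near the robot. Origin: middle of its underside; x along it.

How it is judged:
On the way:
1. the big holder has been lifted out of the orange rest (distance between holder_nut and rest_mouth above 0.085 m), for 0.1 s.
At the end, for the whole second after the job is handed in: The big holder stands upright (within 3.4 degrees), nut up, in the blue-based seat, its nut centred within 4 mm of the seat's axis and no more than 2.5 mm above fully home, at rest; the small holder still stands in its own seat, within 8 mm of where it was (horizontal distance between holder_nut and seat_mouth below 0.004 m and z of holder_nut in the frame of seat_mouth between 0.03 and 0.0365 m and angle between holder_nut's own z axis and vertical below 0.06 rad and linear speed of holder below 0.02 m/s and distance of small_holder_nut from where it was at the start of the episode below 0.008 m and angle between small_holder_nut's own z axis and vertical below 0.15 rad); the robot touches nothing.
It fails at once if the big holder was dropped or thrown into the seat (moving faster than 0.5 m/s inside it) (distance between holder_nut and seat_mouth below 0.07 m and linear speed of holder above 0.5 m/s).
It fails at once if the small holder was knocked (moved more than 30 mm) (distance of small_holder_nut from where it was at the start of the episode above 0.03 m).
It fails at once if a bystander (jar, spray can, collet tray, spanner or brush) was pushed away by more than 50 mm (distance of any of jar, spray, collet_tray, spanner, brush from where it was at the start of the episode above 0.05 m).
It also fails if it takes over 48 s, if anything falls off the work surface, if the arm or the gripper's body presses on something with over 40 N, if the wrist force passes 120 N, or if a joint passes its speed limit or range.

ROBOT

A 6-joint arm with a two-finger parallel gripper is mounted at the origin on the work surface. World frame = base frame: x ahead of the robot, y to its left, z up, the work surface at z = 0. Lengths are in m, angles in rad, forces in N, time in s.
With the tool pointing down it reaches from about 0.35 to 0.85 m from the base axis. Payload 8.1 kg.
Tool frame: the origin (TCP) lies on the mounting face of the last link; the fingertips stand 186 mm ahead of it and the grasp point (between the pads) lies 167 mm ahead of it; z points along the fingers, y is the line along which they close (so a half turn about z gives the same grasp; the last joint's range is limited). The gripper opens to 93 mm and grips with 3 to 60 N. Pads are 15 mm wide; open, the fingers measure 128 mm over their backs; the gripper's body (75 mm by 188 mm) begins 65 mm behind the grasp point.
Start: joints at [-1.193, 0.13, 1.488, -0, 1.523, -0.085], TCP at [0.268, -0.537, 0.405] pointing down, gripper open.
Joint ranges: [-2.96, 2.96], [-0.89, 2.26], [0.02, 2.5], [-1.34, 4.48], [0, 2.73], [-2.66, 2.66]. Speed limits (rad/s): [2.39, 2.39, 2.79, 3.14, 3.14, 3.14].

INTERFACE

Orientations are given as a rotation vector (axis times angle).
In Python, from plant import read_state, read_camera, camera_params, close_job gives the robot as it stands. The module is installed in compiled form; this text tells all that it offers.
- The arm moves only by the tool servo_tool, never from a script. Its argument "increments" is a list of rows, each an object with "slide": the shift along the tool's x, y, z in mm, a list of three; "dr": the turn, a rotation vector about the tool's x, y, z in rad, a list of three; "jaw": the closure, from 0 (fully open) to 1 (shut). In form: [{"slide": [x, y, z], "dr": [ax, ay, az], "jaw": jaw}, ...]. A call has 1 to 20 rows; each row is the pose to reach, as a shift and turn from the pose commanded when the call began, along the tool's axes at that moment; what a row does not reach only later rows make up. A row lasts 1/10 s, in which the tool goes at most 50 mm and 8.59 degrees, less where a joint would pass 70% of its speed; a pose out of reach is approached as far as the arm can. A call with a gripper value outside its range is refused whole. The fingers move at their own pace and stop on an object; "force" is the grip in N (left out, the last holds). Time passes only in rows, so rows that repeat a pose let the fingers close. It gives the time, the measured TCP pose, the force, the opening and the grip force at its end, in the units of the state.
- read_state(): the state, without advancing time (a new reading comes with each control period).
- read_camera(name): name is "scene" or "top" or "wrist"; returns (picture, depth): 400x640x3 uint8, red, green, blue; 400x640 float32, m along the optical axis (not along the pixel's ray), 0 where there is no reading.
- camera_params(name): a dict with "fx", "fy", "cx", "cy" (pixels), "rvec" (rotation vector, rad) and "tvec" (3), from world to camera coordinates, as OpenCV has them. Camera axes: x right, y down, z forward; pixel columns grow to the right and rows downward; lengths in m; the calibration is good to about 2 mm. A picture is of the moment at which its call begins: read the wrist's pose just before it. camera_params takes no time and is no camera call; for the wrist camera it gives the pose at the moment of the call.
- close_job(): hands the job in; it is judged then, once.
The state is a dict: "t": time; "q": joint angles; "dq": joint speeds; "joint_torque": joint torques, N m; "tool_pos": TCP position; "orientation": TCP orientation; "force": force on the tool from outside, world axes, zero at the start; "wrist_torque": the same for the moment, N m; "opening": finger opening in m; "gripper_force": force on a finger pad.
Only numpy, scipy, OpenCV 4.12 (cv2) and the standard library are available. Lean on these libraries where they do the work, as an engineer would, in place of code of your own. Each camera call takes 0.05 s, during which the arm holds its last target. There are 200 camera calls.

## Working session

There is one attempt and no reset: what is moved stays moved. The work goes in short steps, Python scripts to look and compute and a tool call to move; the robot and the scene stay as the last step left them, time stands still between calls to the robot, and variables do not carry over. Pictures are saved under pics/ and viewed, at most 10 in all, crops included, and the job is handed in when it is done.

Besides the shell and the picture viewer there is one more tool, called after "Request:" as name(argument=value, ...), one argument or row to a line, values as JSON. servo_tool: Moves the arm, as the interface text tells. Its arguments: {"type":"object","properties":{"increments":{"type":"array"},"force":{"type":"number"}},"required":["increments"]}

```bash
mkdir -p pics; cat > h.py <<'E'
import numpy as np, cv2
from scipy.spatial.transform import Rotation as R
from plant import *
def cam(n):
    p=camera_params(n); im,d=read_camera(n)
    Rm=R.from_rotvec(p["rvec"]).as_matrix(); t=np.array(p["tvec"])
    v,u=np.mgrid[:400,:640]
    c=np.stack([(u-p["cx"])/p["fx"]*d,(v-p["cy"])/p["fy"]*d,d],-1)
    W=(c-t)@Rm   # R^T (c-t)
    return im,d,W,p
E
python3 - <<'E'
from h import *
for n in("scene","top"):
    im,d,W,p=cam(n); cv2.imwrite(f"pics/{n}0.png",im[...,::-1]); np.savez(f"{n}0.npz",im=im,d=d,W=W)
    print(n,p["fx"],-R.from_rotvec(p["rvec"]).as_matrix().T@np.array(p["tvec"]))
print(read_state())
E
```

```text
scene 444.5661118786361 [ 1.21042733 -0.37955407  0.72879481]
top 474.8259381228373 [0.44625806 0.12588924 1.37725923]
{'t': 0.1, 'q': array([-1.19339745e+00,  1.31119487e-01,  1.48917269e+00,  1.82959994e-05,
        1.52300630e+00, -8.54060833e-02]), 'dq': array([-0.0020685 , -0.00168853, -0.00145667, -0.00155883,  0.00071603,
       -0.00037595]), 'joint_torque': array([ 3.38916198e-04, -5.61340320e+01, -4.93094230e+01,  7.70889991e-02,
        2.91180576e-02, -7.62799164e-05]), 'tool_pos': array([ 0.26782003, -0.53668139,  0.4037706 ]), 'orientation': array([-3.05621073e+00, -7.20112770e-01,  3.61215300e-04]), 'force': array([ 0.88979623,  0.36357106, -0.02627292]), 'wrist_torque': array([-0.01706571,  0.02960523, -0.04608393]), 'gripper_force': 0.0, 'opening': 0.09298536024490028}
```

View pics/scene0.png

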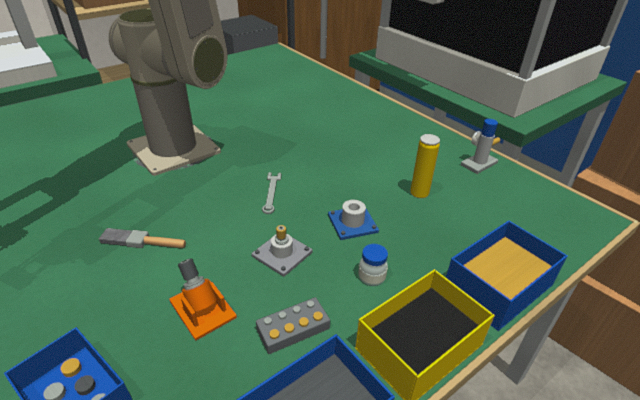

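View pics/top0.png

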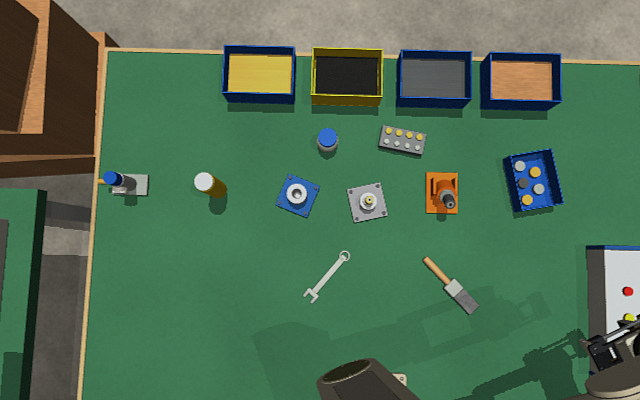

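The scene view shows the rest at (203,305) with the nut at (188,270), the blue seat at (353,214) and the small seat at (282,242). In the top view these are the rest at (442,193) with the nut at (449,200), the seat at (296,194) and the small holder at (368,201).

```bash
python3 - <<'E'
from h import *
for n in("scene","top"):
    z=np.load(n+"0.npz"); im,W,d=z["im"],z["W"],z["d"]; hsv=cv2.cvtColor(im,cv2.COLOR_RGB2HSV)
    ok=(d>0)
    reg=ok&(W[...,0]>.3)&(W[...,0]<.75)&(W[...,1]>-.4)&(W[...,1]<.35)&(W[...,2]>.02)&(W[...,2]<.2)
    org=ok&(hsv[...,0]<14)&(hsv[...,1]>200)&(hsv[...,2]>90)&(W[...,1]<-.1)&(W[...,1]>-.35)
    for lo,hi in((-.01,.015),(.015,.1)):
        m=org&(W[...,2]>lo)&(W[...,2]<hi); print(n,"orange",m.sum(),W[m].min(0).round(3),W[m].max(0).round(3),W[m].mean(0).round(3))
        if lo<0:
            P=W[m][:,:2].astype(np.float32); print(cv2.minAreaRect(P*1000))
    c=W[org].mean(0)
    hold=reg&(hsv[...,1]<90)&(np.hypot(W[...,0]-c[0],W[...,1]-c[1])<.1)&(W[...,2]>.06)
    P=W[hold]; print("holder",P.shape,P.mean(0).round(3),P.min(0).round(3),P.max(0).round(3), "V",im[hold].mean())
    ax=np.linalg.svd(P-P.mean(0))[2][0]; print("axis",ax.round(3))
    top=reg&(abs(W[...,2]-.055)<.005)&(hsv[...,1]<60)&(W[...,1]>.08)
    P=W[top]; 
    if len(P)>5: print("seat",len(P),P.mean(0).round(4),cv2.minEnclosingCircle((P[:,:2]*1000).astype(np.float32)))
    sm=reg&(abs(W[...,1]+0.01)<.08)&(W[...,2]>.062); P=W[sm]; print("small",len(P),P.mean(0).round(3),P.min(0).round(3),P.max(0).round(3))
p=camera_params("wrist");st=read_state()
Rt=R.from_rotvec(st["orientation"]).as_matrix();Rc=R.from_rotvec(p["rvec"]).as_matrix()
print("wristcam in tool",(Rt.T@(-Rc.T@np.array(p["tvec"])-st["tool_pos"])).round(4),"\n",(Rt.T@Rc.T).round(3),p["fx"]);print(Rt.round(3))
E
```

```text
scene orange 137 [ 0.563 -0.252  0.003] [ 0.682 -0.164  0.014] [ 0.649 -0.21   0.01 ]
((622.6983642578125, -207.71495056152344), (118.74308013916016, 87.69325256347656), 0.09305300563573837)
scene orange 295 [ 0.598 -0.241  0.015] [ 0.662 -0.174  0.079] [ 0.64  -0.21   0.046]
holder (471, 3) [ 0.601 -0.209  0.089] [ 0.569 -0.227  0.061] [ 0.624 -0.188  0.112] V 92.82590233545648
axis [ 0.637 -0.009 -0.77 ]
seat 273 [0.6056 0.2079 0.0555] ((663.2680053710938, 167.21774291992188), 103.35835266113281)
small 117 [0.59  0.007 0.077] [ 0.576 -0.002  0.063] [0.598 0.02  0.086]
top orange 186 [ 0.563 -0.246  0.002] [ 0.679 -0.158  0.015] [ 0.595 -0.191  0.009]
((620.8408203125, -202.05596923828125), (88.94540405273438, 114.54549407958984), 89.17982482910156)
top orange 225 [ 0.579 -0.236  0.015] [ 0.66  -0.169  0.1  ] [ 0.631 -0.198  0.058]
holder (213, 3) [ 0.597 -0.201  0.089] [ 0.569 -0.223  0.061] [ 0.621 -0.183  0.112] V 90.02034428794992
axis [-0.715 -0.047  0.698]
seat 232 [0.6095 0.2103 0.0542] ((663.8290405273438, 168.19583129882812), 104.63359069824219)
small 56 [0.587 0.014 0.081] [0.577 0.003 0.063] [0.598 0.024 0.09 ]
wristcam in tool [ 0.0801 -0.0002  0.0205] 
 [[ 0.    -0.958 -0.286]
 [ 1.     0.    -0.   ]
 [ 0.    -0.286  0.958]] 276.87770770305514
[[ 0.895  0.446 -0.001]
 [ 0.446 -0.895  0.002]
 [ 0.    -0.002 -1.   ]]
```

```bash
cat >> h.py <<'E'
def go(pos,Rt):
    s=read_state(); Rc=R.from_rotvec(s["orientation"]).as_matrix()
    sl=Rc.T@(np.array(pos)-s["tool_pos"])*1000; dr=R.from_matrix(Rc.T@Rt).as_rotvec()
    print("t",round(s["t"],2),"slide",sl.round(1),"dr",dr.round(4),"rows>=",max(np.linalg.norm(sl)/50,np.linalg.norm(dr)/.15).round(1))
def Rz(z,y=(0,-1,0)):
    z=np.array(z,float)/np.linalg.norm(z); x=np.cross(y,z); x/=np.linalg.norm(x); return np.stack([x,np.cross(z,x),z],1)
E
python3 -c "
from h import *
a=np.radians(35); z=np.array([np.sin(a),0,-np.cos(a)])
go(np.array([.591,-.205,.09])-.297*z,Rz(z))"
```

```text
t 0.1 slide [ 284.8 -228.4   70.9] dr [-0.143   0.6     0.4477] rows>= 7.4
```

Request:
servo_tool(
  increments=[
    {"slide": [285, -228, 71], "dr": [-0.143, 0.6, 0.448], "jaw": 0},
    {"slide": [285, -228, 71], "dr": [-0.143, 0.6, 0.448], "jaw": 0},
    {"slide": [285, -228, 71], "dr": [-0.143, 0.6, 0.448], "jaw": 0},
    {"slide": [285, -228, 71], "dr": [-0.143, 0.6, 0.448], "jaw": 0},
    {"slide": [285, -228, 71], "dr": [-0.143, 0.6, 0.448], "jaw": 0},
    {"slide": [285, -228, 71], "dr": [-0.143, 0.6, 0.448], "jaw": 0},
    {"slide": [285, -228, 71], "dr": [-0.143, 0.6, 0.448], "jaw": 0},
    {"slide": [285, -228, 71], "dr": [-0.143, 0.6, 0.448], "jaw": 0},
    {"slide": [285, -228, 71], "dr": [-0.143, 0.6, 0.448], "jaw": 0},
    {"slide": [285, -228, 71], "dr": [-0.143, 0.6, 0.448], "jaw": 0},
    {"slide": [285, -228, 71], "dr": [-0.143, 0.6, 0.448], "jaw": 0},
    {"slide": [285, -228, 71], "dr": [-0.143, 0.6, 0.448], "jaw": 0},
  ],
)

```text
t: 1.3
tool_pos: [0.4209, -0.2068, 0.334]
orientation: [2.994, -0.002, 0.945]
force: [-0.7, 1.1, 0.0]
opening: 0.0929
gripper_force: 0.0
```

```bash
python3 - <<'E'
from h import *
s=read_state(); print(s["t"],s["tool_pos"],R.from_rotvec(s["orientation"]).as_matrix()[:,2],s["dq"].round(3))
im,d,W,p=cam("wrist"); cv2.imwrite("pics/w1.png",im[...,::-1]); np.savez("w1.npz",im=im,d=d,W=W)
E
```

```text
1.3 [ 0.42085453 -0.20680037  0.33403003] [ 0.57414034 -0.00270196 -0.81875245] [ 0.001 -0.001  0.002 -0.    -0.001  0.002]
```

View pics/w1.png

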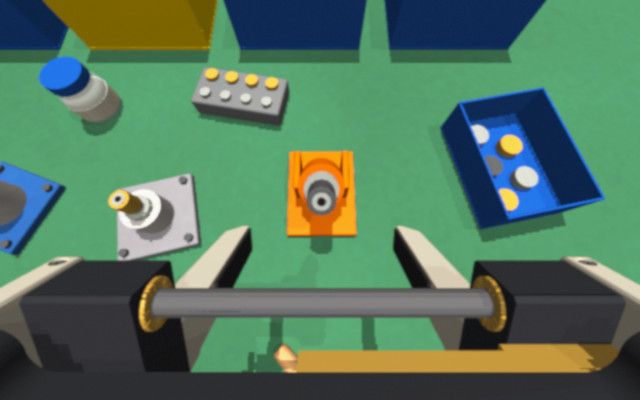

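The wrist view shows the holder nose on at (321,200), centred between the fingers, with the orange rest around it. The way in is clear.

```bash
python3 - <<'E'
from h import *
from scipy.optimize import least_squares
z=np.load("w1.npz"); im,W,d=z["im"],z["W"],z["d"]; hsv=cv2.cvtColor(im,cv2.COLOR_RGB2HSV)
m=(d>0)&(hsv[...,1]<80)&(W[...,2]>.05); m[:150]=0;m[240:]=0;m[:,:285]=0;m[:,360:]=0
P=W[m]; print(len(P),P.min(0).round(3),P.max(0).round(3))
a0=np.array([-.574,0,.819])
h=P@a0; c0=np.array([.591,-.205,.09]); hh=(P-c0)@a0*1000
print(np.histogram(hh,bins=np.arange(-46,30,3)))
# nut face: plane fit
top=hh>np.percentile(hh,98)-5; Q=P[top]; n=np.linalg.svd(Q-Q.mean(0))[2][2]; n*=np.sign(n[2]); print("face",len(Q),Q.mean(0).round(4),"n",n.round(3))
# silhouette widths in y: nut
for lo,hi in((-15,14),(14,25),(-36,-23)):
    S=P[(hh>lo)&(hh<hi)]; print(lo,hi,len(S),S[:,1].min().round(4),S[:,1].max().round(4),((S[:,1].min()+S[:,1].max())/2).round(4))
# joint cyl fit: flange face points
F=P[(hh>-29)&(hh<-21)]; print("flange face",F.mean(0).round(4),len(F))
np.save("P1.npy",P)
# orange base
o=(d>0)&(hsv[...,0]<14)&(hsv[...,1]>200)&(W[...,2]<.015)&(W[...,0]>.5); o[:140]=0;o[245:]=0
print(cv2.minAreaRect((W[o][:,:2]*1000).astype(np.float32)))
E
```

```text
1118 [ 0.568 -0.224  0.062] [ 0.621 -0.187  0.111]
(array([  0,   0,   0,   0,   0,   7,  56, 244,   1,   0,  14,  16,  13,
        23,  16,  20,  17,  19,  21,  20,  84, 545,   2,   0,   0]), array([-46, -43, -40, -37, -34, -31, -28, -25, -22, -19, -16, -13, -10,
        -7,  -4,  -1,   2,   5,   8,  11,  14,  17,  20,  23,  26,  29]))
face 627 [ 0.5791 -0.2061  0.1035] n [-0.558 -0.     0.83 ]
-15 14 177 -0.2208 -0.1918 -0.2063
14 25 631 -0.2197 -0.1922 -0.206
-36 -23 296 -0.2241 -0.1867 -0.2054
flange face [ 0.6105 -0.205   0.0739] 303
((586.20361328125, -209.42938232421875), (50.26620101928711, 70.03166961669922), 0.9083181619644165)
```

```bash
python3 -c "
from h import *
z=np.array([.558,0,-.83]);z/=np.linalg.norm(z)
n=np.array([.5888,-.2061,.0895])
go(n-.169*z,Rz(z))"
```

```text
t 1.35 slide [  0.5  -1.  127.6] dr [ 0.0027 -0.0196 -0.0008] rows>= 2.6
```

Request:
servo_tool(
  increments=[
    {"slide": [0.5, -1, 40], "dr": [0.0027, -0.0196, 0], "jaw": 0},
    {"slide": [0.5, -1, 70], "dr": [0.0027, -0.0196, 0], "jaw": 0},
    {"slide": [0.5, -1, 95], "dr": [0.0027, -0.0196, 0], "jaw": 0.2},
    {"slide": [0.5, -1, 115], "dr": [0.0027, -0.0196, 0], "jaw": 0.3},
    {"slide": [0.5, -1, 127.5], "dr": [0.0027, -0.0196, 0], "jaw": 0.4},
    {"slide": [0.5, -1, 127.5], "dr": [0.0027, -0.0196, 0], "jaw": 0.4},
    {"slide": [0.5, -1, 127.5], "dr": [0.0027, -0.0196, 0], "jaw": 0.4},
  ],
  force=30,
)

```text
t: 2.05
tool_pos: [0.4945, -0.2054, 0.2296]
orientation: [-3.004, -0.0, -0.915]
force: [0.0, 0.3, -0.1]
opening: 0.0584
gripper_force: 0.0
```

Request:
servo_tool(
  increments=[
    {"slide": [0, 0, 0], "dr": [0, 0, 0], "jaw": 0.6},
    {"slide": [0, 0, 0], "dr": [0, 0, 0], "jaw": 0.7},
    {"slide": [0, 0, 0], "dr": [0, 0, 0], "jaw": 0.8},
    {"slide": [0, 0, 0], "dr": [0, 0, 0], "jaw": 1},
    {"slide": [0, 0, 0], "dr": [0, 0, 0], "jaw": 1},
    {"slide": [0, 0, 0], "dr": [0, 0, 0], "jaw": 1},
    {"slide": [0, 0, 0], "dr": [0, 0, 0], "jaw": 1},
    {"slide": [0, 0, 0], "dr": [0, 0, 0], "jaw": 1},
  ],
  force=30,
)

```text
t: 2.85
tool_pos: [0.495, -0.2054, 0.2305]
orientation: [3.004, 0.001, 0.918]
force: [-5.1, -3.3, 5.7]
opening: 0.0296
gripper_force: 30.0
```

Request:
servo_tool(
  increments=[
    {"slide": [0, 0, -5], "dr": [0, 0, 0], "jaw": 1},
    {"slide": [0, 0, -10], "dr": [0, 0, 0], "jaw": 1},
    {"slide": [0, 0, -16], "dr": [0, 0, 0], "jaw": 1},
    {"slide": [0, 0, -24], "dr": [0, 0, 0], "jaw": 1},
    {"slide": [0, 0, -34], "dr": [0, 0, 0], "jaw": 1},
    {"slide": [0, 0, -46], "dr": [0, 0, 0], "jaw": 1},
    {"slide": [0, 0, -60], "dr": [0, 0, 0], "jaw": 1},
    {"slide": [0, 0, -80], "dr": [0, 0, 0], "jaw": 1},
    {"slide": [0, 0, -100], "dr": [0, 0, 0], "jaw": 1},
    {"slide": [0, 0, -100], "dr": [0, 0, 0], "jaw": 1},
  ],
  force=40,
)

```text
t: 3.85
tool_pos: [0.4385, -0.2053, 0.3154]
orientation: [3.002, 0.002, 0.92]
force: [0.3, -1.2, -2.5]
opening: 0.0296
gripper_force: 40.0
```

```bash
python3 - <<'E'
from h import *
# seat from top & scene: flat-top ring at z .055
for n in("scene","top"):
    z=np.load(n+"0.npz"); im,W,d=z["im"],z["W"],z["d"]; hsv=cv2.cvtColor(im,cv2.COLOR_RGB2HSV)
    m=(d>0)&(abs(W[...,2]-.055)<.006)&(abs(W[...,1]-.2)<.06)&(abs(W[...,0]-.6)<.06)
    P=W[m]; print(n,len(P),cv2.minEnclosingCircle((P[:,:2]*1000).astype(np.float32)),P[:,2].mean().round(4),np.median(P,0))
    b=(d>0)&(hsv[...,0]>100)&(hsv[...,0]<125)&(hsv[...,1]>120)&(abs(W[...,2]-.012)<.006)&(abs(W[...,1]-.2)<.09)&(abs(W[...,0]-.6)<.09)
    print(cv2.minAreaRect((W[b][:,:2]*1000).astype(np.float32)))
# view pose: tool vertical, 120 mm short (toward -x) of seat, nut at z .23
z=np.array([0,0,-1]); go([.50,.21,.40],Rz(z))
E
```

```text
scene 278 ((600.8426513671875, 210.7327880859375), 29.403759002685547) 0.0554 [0.60330886 0.20931393 0.05589734]
((602.572021484375, 210.21165466308594), (100.14820861816406, 101.77605438232422), 69.61890411376953)
top 234 ((602.044189453125, 215.2501678466797), 28.115116119384766) 0.0543 [0.60295818 0.21495861 0.05411692]
((602.7295532226562, 214.1205291748047), (98.71038055419922, 99.58602905273438), 68.80294036865234)
t 3.85 slide [  99.  -415.1  -36. ] dr [ 0.0015 -0.5949  0.0014] rows>= 8.6
```

Request:
servo_tool(
  increments=[
    {"slide": [30, 0, -36], "dr": [0, -0.149, 0], "jaw": 1},
    {"slide": [99, -415, -36], "dr": [0.0015, -0.595, 0.0014], "jaw": 1},
    {"slide": [99, -415, -36], "dr": [0.0015, -0.595, 0.0014], "jaw": 1},
    {"slide": [99, -415, -36], "dr": [0.0015, -0.595, 0.0014], "jaw": 1},
    {"slide": [99, -415, -36], "dr": [0.0015, -0.595, 0.0014], "jaw": 1},
    {"slide": [99, -415, -36], "dr": [0.0015, -0.595, 0.0014], "jaw": 1},
    {"slide": [99, -415, -36], "dr": [0.0015, -0.595, 0.0014], "jaw": 1},
    {"slide": [99, -415, -36], "dr": [0.0015, -0.595, 0.0014], "jaw": 1},
    {"slide": [99, -415, -36], "dr": [0.0015, -0.595, 0.0014], "jaw": 1},
    {"slide": [99, -415, -36], "dr": [0.0015, -0.595, 0.0014], "jaw": 1},
    {"slide": [99, -415, -36], "dr": [0.0015, -0.595, 0.0014], "jaw": 1},
    {"slide": [99, -415, -36], "dr": [0.0015, -0.595, 0.0014], "jaw": 1},
    {"slide": [99, -415, -36], "dr": [0.0015, -0.595, 0.0014], "jaw": 1},
    {"slide": [99, -415, -36], "dr": [0.0015, -0.595, 0.0014], "jaw": 1},
  ],
)

```text
t: 5.25
tool_pos: [0.5005, 0.2089, 0.3977]
orientation: [-3.139, 0.002, 0.006]
force: [0.2, -0.5, -2.5]
opening: 0.0296
gripper_force: 40.0
```

```bash
python3 - <<'E'
from h import *
s=read_state(); print(s["t"],s["tool_pos"],R.from_rotvec(s["orientation"]).as_matrix().round(4),s["dq"].round(3))
im,d,W,p=cam("wrist"); cv2.imwrite("pics/w2.png",im[...,::-1]); np.savez("w2.npz",im=im,d=d,W=W)
m=(d>0)&(abs(W[...,2]-.055)<.004)&(abs(W[...,1]-.21)<.05)&(abs(W[...,0]-.602)<.05)
P=W[m]; print(len(P),cv2.minEnclosingCircle((P[:,:2]*1000).astype(np.float32)),P.min(0),P.max(0),P[:,2].mean())
E
```

```text
5.25 [0.50052084 0.20894982 0.39771741] [[ 1.     -0.0012 -0.0036]
 [-0.0012 -1.      0.0023]
 [-0.0036 -0.0022 -1.    ]] [-0.003 -0.002 -0.002  0.001  0.     0.001]
1669 ((601.9692993164062, 211.9355926513672), 27.93690299987793) [0.57503246 0.18495668 0.05103451] [0.62951936 0.23980301 0.05675684] 0.054430895521567796
```

View pics/w2.png

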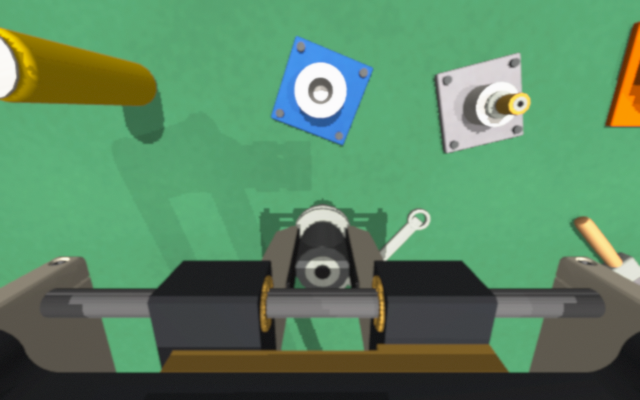

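The holder hangs in the fingers with its nut face at (322,271). The seat mouth is clear at (320,92). Next I check the tilt of the held holder and the offset between camera and hand.

```bash
python3 - <<'E'
from h import *
z=np.load("w2.npz"); im,W,d=z["im"],z["W"],z["d"]
s=read_state(); T=R.from_rotvec(s["orientation"]).as_matrix()
m=np.zeros(d.shape,bool); m[200:290,296:350]=1; m&=(d>0)
L=(W[m]-s["tool_pos"])@T*1000   # tool frame mm
L=L[(abs(L[:,0])<30)&(L[:,2]>140)&(L[:,2]<205)]
print(np.histogram(L[:,2],bins=np.arange(140,206,5)))
zt=np.percentile(L[:,2],2)
F=L[L[:,2]<154]; n=np.linalg.svd(F-F.mean(0))[2][2]; print("nut face",len(F),F.mean(0).round(1),F.min(0).round(1),F.max(0).round(1),n.round(3))
for lo,hi in ((188,198),(198,204)):
    G=L[(L[:,2]>lo)&(L[:,2]<hi)]
    if len(G): print(lo,len(G),G.min(0).round(1),G.max(0).round(1), G.mean(0).round(1))
# flange rim (edge at front)
E
```

```text
(array([   0,    0, 1938,  248,  209,  206,  205,  195,  167,   22,  559,
        235,  112]), array([140, 145, 150, 155, 160, 165, 170, 175, 180, 185, 190, 195, 200,
       205]))
nut face 1843 [ -0.5  -0.2 152.5] [-13.6 -14.7 150.5] [ 13.   14.3 154. ] [-0.005 -0.001 -1.   ]
188 760 [ -1.5 -18.1 191.1] [ 18.7  17.9 198. ] [ 1.090e+01 -1.000e-01  1.946e+02]
198 145 [  4.7 -18.7 198.6] [ 18.5  18.6 203.8] [ 15.   -0.4 201. ]
```

```bash
python3 -c "
from h import *
go([.6023,.212,.312],Rz([0,0,-1]))"
```

```text
t 5.3 slide [102.   -3.   85.6] dr [-0.0024  0.0032 -0.0013] rows>= 2.7
```

Request:
servo_tool(
  increments=[
    {"slide": [45, -3, 0], "dr": [-0.0024, 0.0032, -0.0013], "jaw": 1},
    {"slide": [85, -3, 20], "dr": [-0.0024, 0.0032, -0.0013], "jaw": 1},
    {"slide": [102, -3, 50], "dr": [-0.0024, 0.0032, -0.0013], "jaw": 1},
    {"slide": [102, -3, 75], "dr": [-0.0024, 0.0032, -0.0013], "jaw": 1},
    {"slide": [102, -3, 85.5], "dr": [-0.0024, 0.0032, -0.0013], "jaw": 1},
    {"slide": [102, -3, 85.5], "dr": [-0.0024, 0.0032, -0.0013], "jaw": 1},
    {"slide": [102, -3, 85.5], "dr": [-0.0024, 0.0032, -0.0013], "jaw": 1},
    {"slide": [102, -3, 85.5], "dr": [-0.0024, 0.0032, -0.0013], "jaw": 1},
  ],
)

```text
t: 6.1
tool_pos: [0.6027, 0.2135, 0.3147]
orientation: [-3.141, -0.003, -0.005]
force: [-0.1, -0.2, -2.4]
opening: 0.0296
gripper_force: 40.0
```

```bash
python3 - <<'E'
from h import *
go([.6023,.212,.2595],Rz([0,0,-1])); print(read_state()["force"])
im,d,W,p=cam("wrist"); cv2.imwrite("pics/w3.png",im[...,::-1])
m=(d>0)&(abs(W[...,2]-.055)<.003)&(abs(W[...,1]-.21)<.05)&(abs(W[...,0]-.602)<.05)
P=W[m]; print(len(P),P.min(0),P.max(0))
f=lambda a:np.r_[2*P[:,:2],]  # outer rim circle fit
c=P[:,:2].mean(0)
hull=cv2.convexHull((P[:,:2]*1000).astype(np.float32))[:,0]; A=np.c_[2*hull,np.ones(len(hull))]; x=np.linalg.lstsq(A,(hull**2).sum(1),rcond=None)[0]; print(x[:2],np.sqrt(x[2]+x[0]**2+x[1]**2))
E
```

```text
t 6.1 slide [-0.6  1.6 55.2] dr [-0.0011 -0.0035  0.0017] rows>= 1.1
[-0.09708593 -0.22210992 -2.38324061]
1358 [0.5871443  0.18426115 0.05210905] [0.62976296 0.23919423 0.05668236]
[602.25486919 211.96599228] 27.61422259500351
```

View pics/w3.png

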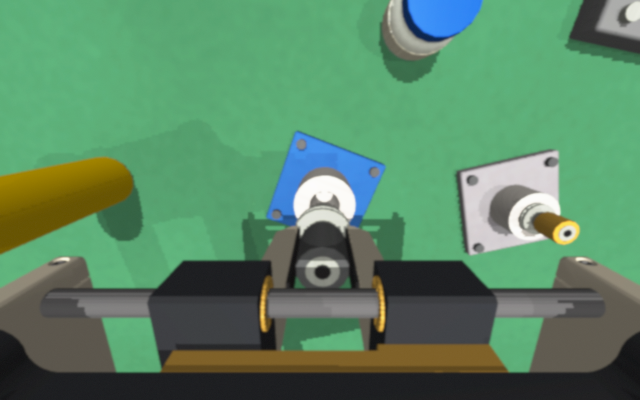

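The holder now hangs just above the seat mouth at (322,190), and the seat centre again measures (602, 212) mm. I lower it in steps while watching the force.

Request:
servo_tool(
  increments=[
    {"slide": [-0.6, 1.6, 6], "dr": [-0.001, -0.0035, 0.0017], "jaw": 1},
    {"slide": [-0.6, 1.6, 12], "dr": [-0.001, -0.0035, 0.0017], "jaw": 1},
    {"slide": [-0.6, 1.6, 18], "dr": [-0.001, -0.0035, 0.0017], "jaw": 1},
    {"slide": [-0.6, 1.6, 24], "dr": [-0.001, -0.0035, 0.0017], "jaw": 1},
    {"slide": [-0.6, 1.6, 30], "dr": [-0.001, -0.0035, 0.0017], "jaw": 1},
    {"slide": [-0.6, 1.6, 36], "dr": [-0.001, -0.0035, 0.0017], "jaw": 1},
    {"slide": [-0.6, 1.6, 40], "dr": [-0.001, -0.0035, 0.0017], "jaw": 1},
    {"slide": [-0.6, 1.6, 40], "dr": [-0.001, -0.0035, 0.0017], "jaw": 1},
    {"slide": [-0.6, 1.6, 40], "dr": [-0.001, -0.0035, 0.0017], "jaw": 1},
  ],
)

```text
t: 7.05
tool_pos: [0.6017, 0.2117, 0.2722]
orientation: [3.141, -0.0, -0.005]
force: [0.1, -0.1, -2.7]
opening: 0.0296
gripper_force: 40.0
```

```bash
python3 -c "
from h import *
go([.6023,.212,.2588],Rz([0,0,-1])); print(read_state()['force'],read_state()['tool_pos'])"
```

```text
t 7.05 slide [ 0.7 -0.3 13.4] dr [ 0.0009  0.0035 -0.    ] rows>= 0.3
[ 0.08310896 -0.09296383 -2.70781931] [0.60166807 0.21174092 0.27220708]
```

Request:
servo_tool(
  increments=[
    {"slide": [0.6, -0.3, 4], "dr": [0.001, 0.0025, 0], "jaw": 1},
    {"slide": [0.6, -0.3, 7], "dr": [0.001, 0.0025, 0], "jaw": 1},
    {"slide": [0.6, -0.3, 9], "dr": [0.001, 0.0025, 0], "jaw": 1},
    {"slide": [0.6, -0.3, 11], "dr": [0.001, 0.0025, 0], "jaw": 1},
    {"slide": [0.6, -0.3, 11], "dr": [0.001, 0.0025, 0], "jaw": 1},
    {"slide": [0.6, -0.3, 11], "dr": [0.001, 0.0025, 0], "jaw": 1},
  ],
)

```text
t: 7.65
tool_pos: [0.6022, 0.212, 0.2611]
orientation: [-3.141, 0.0, 0.002]
force: [0.4, 0.2, -2.9]
opening: 0.0295
gripper_force: 40.0
```

Request:
servo_tool(
  increments=[
    {"slide": [0, 0, 1], "dr": [0, 0, 0], "jaw": 1},
    {"slide": [0, 0, 2], "dr": [0, 0, 0], "jaw": 1},
    {"slide": [0, 0, 2], "dr": [0, 0, 0], "jaw": 1},
  ],
)

```text
t: 7.95
tool_pos: [0.6021, 0.212, 0.2591]
orientation: [-3.142, 0.0, 0.002]
force: [-0.1, -0.7, -2.6]
opening: 0.0292
gripper_force: 40.0
```

Still no contact. I go down gently in 0.5 mm steps.

Request:
servo_tool(
  increments=[
    {"slide": [0, 0, 0.5], "dr": [0, 0, 0], "jaw": 1},
    {"slide": [0, 0, 1], "dr": [0, 0, 0], "jaw": 1},
    {"slide": [0, 0, 1], "dr": [0, 0, 0], "jaw": 1},
  ],
)

```text
t: 8.25
tool_pos: [0.6023, 0.212, 0.2584]
orientation: [-3.141, 0.0, 0.001]
force: [-0.9, -0.0, -1.8]
opening: 0.0296
gripper_force: 40.0
```

Request:
servo_tool(
  increments=[
    {"slide": [0, 0, 0.5], "dr": [0, 0, 0], "jaw": 1},
    {"slide": [0, 0, 1], "dr": [0, 0, 0], "jaw": 1},
    {"slide": [0, 0, 1], "dr": [0, 0, 0], "jaw": 1},
  ],
)

```text
t: 8.55
tool_pos: [0.6024, 0.2121, 0.2583]
orientation: [-3.141, 0.0, 0.0]
force: [-3.6, -0.8, 5.9]
opening: 0.0292
gripper_force: 40.0
```

Contact came at the expected home height (TCP z 0.2583), so I release.

Request:
servo_tool(
  increments=[
    {"slide": [0, 0, 0], "dr": [0, 0, 0], "jaw": 0.6},
    {"slide": [0, 0, 0], "dr": [0, 0, 0], "jaw": 0.5},
    {"slide": [0, 0, 0], "dr": [0, 0, 0], "jaw": 0.4},
    {"slide": [0, 0, 0], "dr": [0, 0, 0], "jaw": 0.3},
    {"slide": [0, 0, 0], "dr": [0, 0, 0], "jaw": 0.3},
    {"slide": [0, 0, 0], "dr": [0, 0, 0], "jaw": 0.3},
  ],
)

```text
t: 9.15
tool_pos: [0.6022, 0.212, 0.2571]
orientation: [-3.141, 0.0, 0.002]
force: [0.9, -0.9, -0.4]
opening: 0.0646
gripper_force: 0.0
```

Request:
servo_tool(
  increments=[
    {"slide": [0, 0, -10], "dr": [0, 0, 0], "jaw": 0.3},
    {"slide": [0, 0, -30], "dr": [0, 0, 0], "jaw": 0.3},
    {"slide": [0, 0, -60], "dr": [0, 0, 0], "jaw": 0.3},
    {"slide": [0, 0, -95], "dr": [0, 0, 0], "jaw": 0.3},
    {"slide": [0, 0, -130], "dr": [0, 0, 0], "jaw": 0.3},
    {"slide": [-40, 0, -140], "dr": [0, 0, 0], "jaw": 0.3},
    {"slide": [-80, 0, -140], "dr": [0, 0, 0], "jaw": 0.3},
    {"slide": [-80, 0, -140], "dr": [0, 0, 0], "jaw": 0.3},
    {"slide": [-80, 0, -140], "dr": [0, 0, 0], "jaw": 0.3},
  ],
)

```text
t: 10.05
tool_pos: [0.5217, 0.2121, 0.3983]
orientation: [-3.141, -0.001, -0.001]
force: [0.4, -0.6, 0.1]
opening: 0.0648
gripper_force: 0.0
```

```bash
python3 - <<'E'
from h import *
im,d,W,p=cam("wrist"); cv2.imwrite("pics/w4.png",im[...,::-1])
m=(d>0)&(abs(W[...,1]-.212)<.03)&(abs(W[...,0]-.602)<.03)&(W[...,2]>.1)&(W[...,2]<.115)
P=W[m]; n=np.linalg.svd(P-P.mean(0))[2][2]; print("nut face (want z .106)",len(P),P.mean(0),P.min(0),P.max(0),n)
print(read_state()["t"],read_state()["force"],read_state()["opening"])
E
```

```text
nut face (want z .106) 794 [0.60095071 0.21210283 0.10565381] [0.58619619 0.19772838 0.1026953 ] [0.61534369 0.2262476  0.10775095] [-4.05068659e-03  4.81608660e-04 -9.99991680e-01]
10.1 [ 1.07096383 -0.3948192   1.07561327] 0.06541307726311942
```

View pics/w4.png

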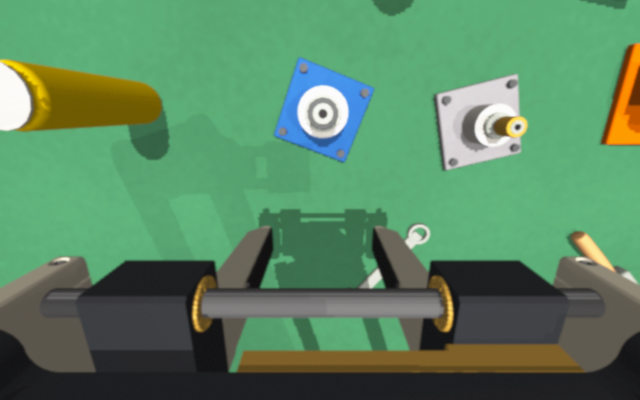

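The holder stands upright in the blue seat at (322,112). Its nut face measures 105.7 mm high against 106 mm expected, level and centred to about 1.5 mm. The small holder at (500,125) is undisturbed and the gripper is clear.

```bash
python3 -c "
from plant import close_job
print(close_job())"
```

```text
the job is handed in; nothing more can be done
None
```

The big holder is standing upright and fully home in the blue-based seat, released, and the job is handed in at about 10 s; the hand-in gave no verdict back.

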